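# Hold a bag clip gaping over the right card

## Robot

A 7-joint arm with a two-finger parallel gripper is mounted at the origin on a cart in front of the work surface, level with it; the furniture and walls round the work are solid. World frame = base frame: x ahead of the robot, y to its left, z up, the work surface at z = 0. Lengths are in m, angles in rad, forces in N, time in s.
With the tool pointing down it reaches from about 0.425 to 1.025 m from the base axis. Payload 9.4 kg.
Tool frame: the origin (TCP) lies between the finger pads; the fingertips stand 22 mm ahead of it and the grasp point (between the pads) lies 3 mm ahead of it (r.tip_extent is the distance from the TCP to the fingertips, in m); z points along the fingers, y is the line along which they close (so a half turn about z gives the same grasp; the last joint's range is limited). The gripper opens to 85 mm and grips with 20 to 120 N. Pads are 22 mm wide; open, the fingers measure 114 mm over their backs; the gripper's body (76 mm by 85 mm) begins 54 mm behind the grasp point. The pads swing forward as they close: fully open they stand 13 mm farther back than shut.
Start: joints at [-1.336, 0.599, -0.003, 1.599, 0.002, 0.943, -0.08], TCP at [0.222, 0.69, 0.253] pointing down, gripper open.
Joint ranges: [-2.57, 2.57], [-0.35, 1.97], [-1.29, 1.29], [0.11, 2.56], [-1.05, 4.19], [0.11, 1.86], [-2.63, 2.63]. Speed limits (rad/s): [2.22, 2.22, 3.01, 3.01, 3.14, 3.14, 3.14].

## Interface

Orientations are given as a 3x3 rotation matrix whose columns are the frame's x, y, z axes.
In Python, from workcell import r gives the robot as it stands.
- The arm moves only by the tool play_rows, never from a script. Its argument "commands" is a list of rows, each an object with "travel": the shift along the world's x, y, z in m, a list of three; "rotation": the turn, a rotation vector about the world's x, y, z in degrees, a list of three. In form: [{"travel": [dx, dy, dz], "rotation": [wx, wy, wz]}, ...]. A call has 1 to 8 rows; each row shifts and turns the commanded pose from where the row before left it; what a row does not reach is not made up. A row lasts 1/10 s, in which the tool goes at most 50 mm and 8.59 degrees, less where a joint would pass 70% of its speed; a pose out of reach is approached as far as the arm can. A call with a gripper value outside its range is refused whole. "hand" is the closure, from -1 (fully open) to 1 (shut), so that 0 is half open, set as the call begins (left out, the last holds). The fingers move at their own pace and stop on an object; "newtons" is the grip in N (left out, the last holds). Time passes only in rows, so rows that do not move let the fingers close. It gives the time, the measured TCP pose, the force, the opening and the grip force at its end, in the units of the state.
- r.read_state(): the state, without advancing time (a new reading comes with each control period).
- r.snapshot(name): name is "side" or "top" or "wrist"; returns the picture (400x640x3 uint8, red, green, blue); there is no depth.
- r.camera_info(name): a dict with "fx", "fy", "cx", "cy" (pixels), "position" and "rotation" of the camera in the world. Camera axes: x right, y down, z forward; pixel columns grow to the right and rows downward; lengths in m; the calibration is good to about 2 mm. A picture is of the moment at which its call begins: read the wrist's pose just before it. camera_info takes no time and is no camera call; for the wrist camera it gives the pose at the moment of the call.
- r.finish_job(): hands the job in; it is judged then, once.
The state is a dict: "time_s": time; "joint_pos": joint angles; "joint_velocities": joint speeds; "effort": joint torques, N m; "tool_pos": TCP position; "tool_rot": TCP orientation; "ft_force": force on the tool from outside, world axes, zero at the start; "torque": the same for the moment, N m; "opening": finger opening in m; "gripper_force": force on a finger pad.
Only numpy, scipy, OpenCV 4.12 (cv2) and the standard library are available. Lean on these libraries where they do the work, as an engineer would, in place of code of your own. Each camera call takes 0.05 s, during which the arm holds its last target. There are 200 camera calls.

## Task

Two cards stand upright in wooden holders on the worktop, one with the low metal tin set in front of it and the other with the wide plastic tub. Squeeze the bag clip's levers to open it wide against its spring, lift it off its parking block, bring it over the card that has the tin in front, and lower it so that its open jaws reach down on both sides of that card's top edge without touching the card. Finish while still holding the clip gaping there (I will slip a receipt in beside the card); do not shift the cards, tin, tub or mug.

Things in the scene. Friction and masses are not known exactly. Their poses are not given: they have to be found in the camera images.
- clip: grey plastic bag clip with steel hinge pin, 110 mm tall, 36 mm wide, 60 g. Starts upright, shut on the parking block's tongue: jaws down, finger levers up. Origin: middle of hinge pin. Axes (clip shut; they belong to one half, so they tilt 0.24 rad as it opens): z up, y along the pin, x the direction it opens. Jaws reach 55 mm below the hinge, each with a lip 14 mm tall at its end
- clip_grip (a point): between the two levers, 33 mm above the hinge. Levers: flat plates 36 mm wide (along y), from 4 to 55 mm above the hinge; shut, they splay 0.24 rad each and measure about 54 mm over their tops. Squeezed together along x they end parallel, 28 mm over the outer faces, at a stop (fully open)
- clip_lever (a joint): opening of the clip: 0 shut, 0.48 rad fully open (stop). Squeezing at mid lever takes about 4 N to start, 10 N to reach the stop; a grip of 20 to 30 N holds it open; let go, it springs shut. Fully open, the lips stand about 30 mm apart, their lower ends 53 mm below the hinge, equally to both sides if both levers are squeezed equally
- clip_tip_a (a point): lower inner edge of the jaw of the half that is clip (55 mm below the hinge when shut)
- clip_tip_b (a point): lower inner edge of the other jaw
- clip_stand: fixed wooden parking block 50 x 80 x 20 mm with an upright tongue 4 mm thick (along x), 60 mm wide (along y), its top 53 mm above the worktop. Origin: middle of the underside. The clip starts astride the tongue, its opening direction along the block's x, its jaw tips on the block's top, its hinge 75 mm above the worktop
- card_a: plain white upright card in a loose wooden holder. Foot 50 x 96 x 18 mm (to 23 mm at the slot), card 3 mm thick along x, 90 mm wide along y, top edge 130 mm above the worktop. Origin: middle of the underside; x is the normal of the card (-x towards the robot side), y along the card, z up
- card_a_top (a point): middle of the top edge of card_a
- card_b: second card and holder, the same in every way as card_a
- card_b_top (a point): middle of the top edge of card_b
- tin: low round metal food tin, 86 mm across, 40 mm tall, stands about 95 mm in front of one of the cards and so marks the card to use; which card that is changes. Origin: middle of the underside
- tub: wide round plastic sauce tub, 113 mm across, 51 mm tall, stands about 95 mm in front of the other card. Origin: middle of the underside
- mug: bystander: white mug with a handle, 78 x 114 x 93 mm. Origin: middle of the underside
Mind the look-alikes: they are no part of the job. Several things have the shape of the clip; the one meant has the colours described above.

How it is judged:
On the way:
1. the clip is squeezed open and lifted clear of the parking block (value of joint clip_lever above 0.34 rad and z of clip in the frame of clip_stand above 0.125 m), for 0.2 s.
At the end, for the whole second after the job is handed in: Clip held at rest by the fingers, open at least 0.34 rad, over the card with the tin: a jaw tip on each side, 4 mm or more from its mid plane and 8 mm or more below its top edge; hinge above the edge, within 40 mm of the card's middle; clip not touching the card (under 0.3 N) (value of joint clip_lever above 0.34 rad and contact force between the fingers and clip above 3 N and ((horizontal distance between tin and card_a below 0.12 m and x of clip_tip_a in the frame of card_a above 0.004 m and x of clip_tip_b in the frame of card_a below -0.004 m and z of each of clip_tip_a, clip_tip_b in the frame of card_a below 0.122 m and z of clip in the frame of card_a above 0.13 m and y of clip in the frame of card_a between -0.04 and 0.04 m and contact force between clip and card_a below 0.3 N) or (horizontal distance between tin and card_a below 0.12 m and x of clip_tip_b in the frame of card_a above 0.004 m and x of clip_tip_a in the frame of card_a below -0.004 m and z of each of clip_tip_a, clip_tip_b in the frame of card_a below 0.122 m and z of clip in the frame of card_a above 0.13 m and y of clip in the frame of card_a between -0.04 and 0.04 m and contact force between clip and card_a below 0.3 N) or (horizontal distance between tin and card_b below 0.12 m and x of clip_tip_a in the frame of card_b above 0.004 m and x of clip_tip_b in the frame of card_b below -0.004 m and z of each of clip_tip_a, clip_tip_b in the frame of card_b below 0.122 m and z of clip in the frame of card_b above 0.13 m and y of clip in the frame of card_b between -0.04 and 0.04 m and contact force between clip and card_b below 0.3 N) or (horizontal distance between tin and card_b below 0.12 m and x of clip_tip_b in the frame of card_b above 0.004 m and x of clip_tip_a in the frame of card_b below -0.004 m and z of each of clip_tip_a, clip_tip_b in the frame of card_b below 0.122 m and z of clip in the frame of card_b above 0.13 m and y of clip in the frame of card_b between -0.04 and 0.04 m and contact force between clip and card_b below 0.3 N)) and linear speed of clip below 0.02 m/s); the arm keeps its last pose, push and grip.
It fails at once if a card holder is shifted by more than 12 mm (distance of any of card_a, card_b from where it was at the start of the episode above 0.012 m).
It fails at once if the tin, tub or mug is shifted by more than 15 mm (distance of any of tin, tub, mug from where it was at the start of the episode above 0.015 m).
It also fails if it takes over 35 s, if anything falls off the work surface, if the arm or the gripper's body presses on something with over 40 N, if the wrist force passes 120 N, or if a joint passes its speed limit or range.

## Working session

There is one attempt and no reset: what is moved stays moved. The work goes in short steps, Python scripts to look and compute and a tool call to move; the robot and the scene stay as the last step left them, time stands still between calls to the robot, and variables do not carry over. Pictures are saved under pics/ and viewed, at most 10 in all, crops included, and the job is handed in when it is done.

Besides the shell and the picture viewer there is one more tool, called after "Request:" in YAML: its name, and indented under it one key for each argument. play_rows: Moves the arm, as the interface text tells. Its arguments: {"type":"object","properties":{"commands":{"type":"array","items":{"type":"object","properties":{"travel":{"type":"array","items":{"type":"number"}},"rotation":{"type":"array","items":{"type":"number"}}}}},"hand":{"type":"number"},"newtons":{"type":"number"}},"required":["commands"]}

```bash
mkdir -p pics
python3 - <<'E'
from workcell import r
import cv2,numpy as np
s=r.read_state();print(s['time_s'],s['tool_pos'],np.round(s['tool_rot'],3).tolist(),s['opening'])
for n in('side','top'):
    c=r.camera_info(n);print(n,{k:np.round(v,4).tolist() for k,v in c.items()})
    cv2.imwrite(f'pics/{n}0.png',r.snapshot(n)[:,:,::-1])
E
```

```text
0.0 [0.22228172 0.68961012 0.25240947] [[-0.952, 0.307, -0.0], [0.307, 0.952, -0.002], [-0.0, -0.002, -1.0]] 0.08550220419621436
side {'fx': 369.3632, 'fy': 369.3632, 'cx': 320.0574, 'cy': 201.3431, 'position': [0.0308, 0.63, 0.5827], 'rotation': [[-0.8578, -0.2489, 0.4498], [-0.514, 0.4308, -0.7418], [-0.0092, -0.8674, -0.4975]]}
top {'fx': 448.08, 'fy': 448.08, 'cx': 319.4008, 'cy': 195.3872, 'position': [0.365, -0.0468, 1.2865], 'rotation': [[0.0136, -0.9945, 0.1041], [-0.9998, -0.0121, 0.0144], [-0.0131, -0.1043, -0.9945]]}
```

View pics/top0.png

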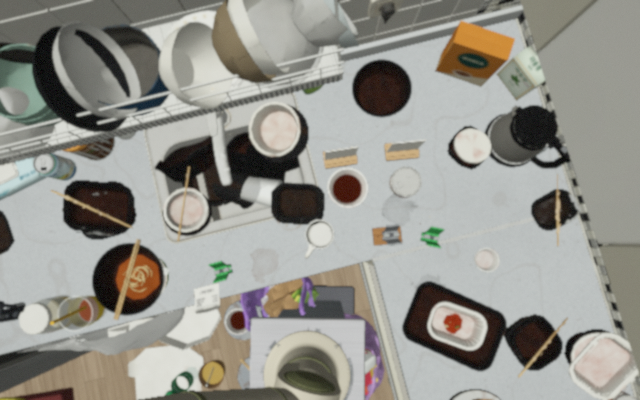

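View pics/side0.png

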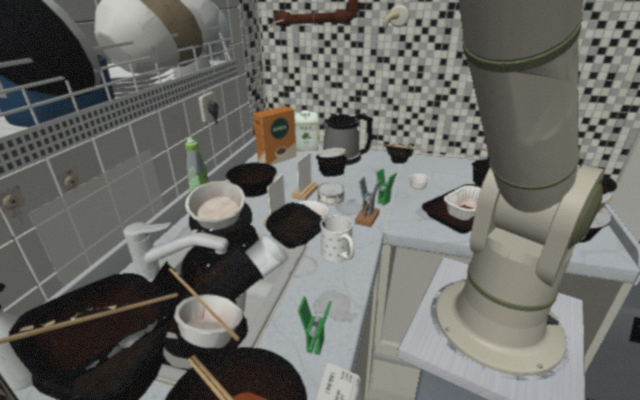

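The top view shows three clip-shaped things: a green one at (220,271), a green one at (432,237), and a grey one on a wooden block at (387,235). The grey one on the block fits the description. The cards are at (340,157) and (404,150). In front of them are a ~40 px red tub at (347,187) and a ~30 px metal tin at (405,182), so the target should be the right-hand card. I'll confirm this in an enlarged crop.

```bash
cat > h.py <<'E'
import numpy as np
from workcell import r
def back(n,u,v,z):
    c=r.camera_info(n);R=np.array(c['rotation']);p=np.array(c['position'])
    d=R@np.array([(u-c['cx'])/c['fx'],(v-c['cy'])/c['fy'],1]);return p+d*(z-p[2])/d[2]
def proj(n,P):
    c=r.camera_info(n);q=np.array(c['rotation']).T@(np.array(P)-c['position'])
    return np.array([c['fx']*q[0]/q[2]+c['cx'],c['fy']*q[1]/q[2]+c['cy']])
E
python3 - <<'E'
from h import *
import cv2
for n,u,v,z in[('clip',387,235,.02),('tin',405,182,.04),('tub',347,187,.051),('cardR',404,150,.02),('cardL',340,157,.02),('mug',319,234,.09),('green',432,237,.05)]: print(n,back('top',u,v,z).round(3))
im=np.mean([r.snapshot('top').astype(float) for _ in range(4)],0).astype(np.uint8)[:,:,::-1]
cv2.imwrite('pics/topcrop.png',cv2.resize(im[130:260,300:460],None,fx=5,fy=4.6*5/4.6*0.92/0.92,interpolation=cv2.INTER_CUBIC)[:600])
E
```

```text
clip [ 0.388 -0.22   0.02 ]
tin [ 0.536 -0.268  0.04 ]
tub [ 0.519 -0.105  0.051]
cardR [ 0.631 -0.269  0.02 ]
cardL [ 0.609 -0.086  0.02 ]
mug [ 0.387 -0.03   0.09 ]
green [ 0.384 -0.339  0.05 ]
```

View pics/topcrop.png

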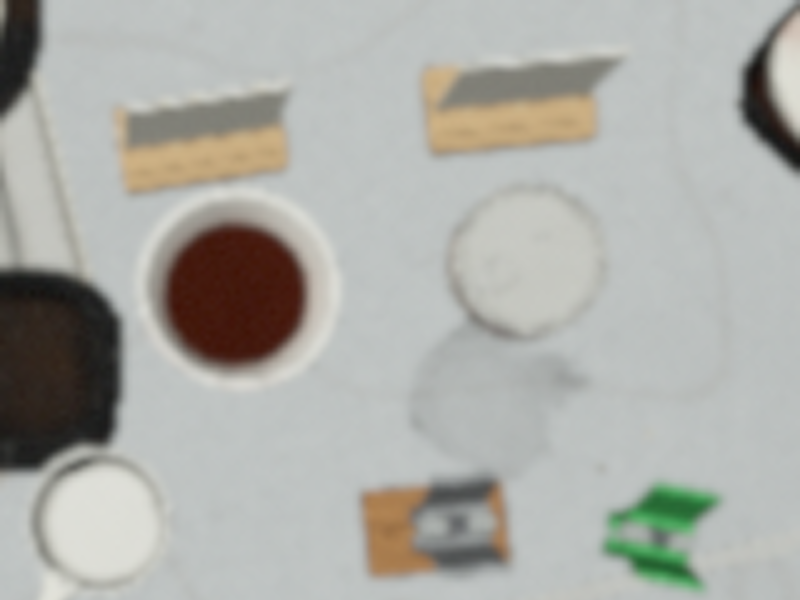

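The crop confirms it. The tin at (405,182) measures 31 px, about 86 mm, and stands in front of the right-hand card, whose top edge runs from about crop (460,68) to (625,52). The grey clip with steel pin sits on the wooden block, hinge at about crop (459,525). The other clip at (432,237) is green, so it isn't the one. I'll move over the area now.

Request:
play_rows:
  commands:
    - {"travel":[0.02,0,0.045],"rotation":[0,0,-8]}
    - {"travel":[0.02,0,0.045],"rotation":[0,0,-8]}
    - {"travel":[0.03,-0.038,0.01],"rotation":[0,0,-8]}
    - {"travel":[0.03,-0.038,0.01],"rotation":[0,0,-8]}
    - {"travel":[0.03,-0.038,0.01],"rotation":[0,0,-8]}
    - {"travel":[0.03,-0.038,0.01],"rotation":[0,0,-8]}
    - {"travel":[0.03,-0.038,0.01],"rotation":[0,0,-8]}
    - {"travel":[0.03,-0.038,0.01],"rotation":[0,0,-8]}
  hand: -1
  newtons: 25

```text
time_s: 1.1
tool_pos: [0.4433, 0.4603, 0.4039]
tool_rot: [[-0.136, 0.991, 0.0], [0.991, 0.136, 0.0], [0.0, 0.0, -1.0]]
ft_force: [0.8, 0.0, -1.2]
opening: 0.086
gripper_force: 0.0
```

Request:
play_rows:
  commands:
    - {"travel":[0.005,-0.049,0],"rotation":[0,0,-8]}
    - {"travel":[0.005,-0.049,0],"rotation":[0,0,0]}
    - {"travel":[0.005,-0.049,0],"rotation":[0,0,0]}
    - {"travel":[0.005,-0.049,0],"rotation":[0,0,0]}
    - {"travel":[0.005,-0.049,0],"rotation":[0,0,0]}
    - {"travel":[0.005,-0.049,0],"rotation":[0,0,0]}
    - {"travel":[0.005,-0.049,0],"rotation":[0,0,0]}
    - {"travel":[0.005,-0.049,0],"rotation":[0,0,0]}

```text
time_s: 1.9
tool_pos: [0.4821, 0.0681, 0.4036]
tool_rot: [[-0.003, 1.0, 0.001], [1.0, 0.003, 0.001], [0.001, 0.001, -1.0]]
ft_force: [0.5, -0.2, 0.3]
opening: 0.0855
gripper_force: 0.0
```

Request:
play_rows:
  commands:
    - {"travel":[0,-0.045,0],"rotation":[0,0,0]}
    - {"travel":[0,-0.045,0],"rotation":[0,0,0]}
    - {"travel":[-0.01,-0.045,0],"rotation":[0,0,0]}
    - {"travel":[-0.01,-0.045,0],"rotation":[0,0,0]}
    - {"travel":[-0.01,-0.045,0],"rotation":[0,0,0]}
    - {"travel":[-0.01,-0.045,0],"rotation":[0,0,0]}
    - {"travel":[0,-0.02,0],"rotation":[0,0,0]}
    - {"travel":[0,0,0],"rotation":[0,0,0]}

```text
time_s: 2.7
tool_pos: [0.4415, -0.2231, 0.4037]
tool_rot: [[0.003, 1.0, 0.001], [1.0, -0.003, -0.001], [-0.001, 0.001, -1.0]]
ft_force: [0.4, -0.3, 0.4]
opening: 0.0853
gripper_force: 0.0
```

Run:
```python
from h import *
import cv2
s=r.read_state();print(s['time_s'],s['tool_pos'],np.round(s['tool_rot'],3).tolist(),s['joint_pos'],s['opening'])
c=r.camera_info('wrist');print({k:np.round(v,4).tolist() for k,v in c.items()})
cv2.imwrite('pics/wr1.png',r.snapshot('wrist')[:,:,::-1])
```

```text
2.7 [ 0.44151277 -0.22305952  0.40367018] [[0.003, 1.0, 0.001], [1.0, -0.003, -0.001], [-0.001, 0.001, -1.0]] [-0.24290008  0.18282595  0.72250941  1.94361989 -0.13732215  1.06291209
  0.53543686] 0.08530637818719658
{'fx': 299.6064, 'fy': 299.6064, 'cx': 314.9957, 'cy': 202.8115, 'position': [0.4412, -0.1547, 0.523], 'rotation': [[1.0, -0.0029, 0.0001], [-0.0028, -0.9626, -0.271], [0.0009, 0.271, -0.9626]]}
```

View pics/wr1.png

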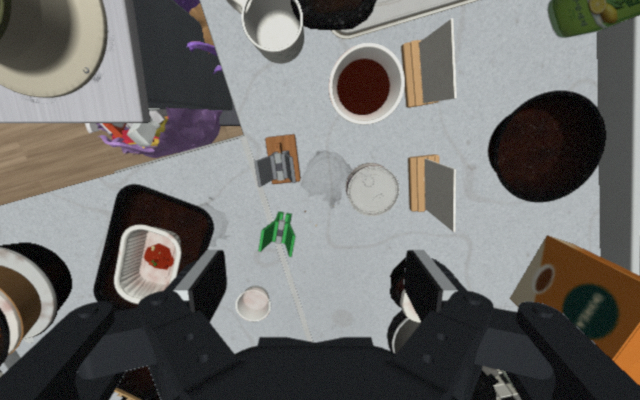

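The wrist view shows the grey clip on its block near (280,163), the tin at (372,189), the target card near (435,190) and the tub at (367,84). I'll enlarge the clip and card for fine pixel positions.

Run:
```python
from h import *
import cv2
im=np.mean([r.snapshot('wrist').astype(float) for _ in range(4)],0).astype(np.uint8)[:,:,::-1]
a=cv2.resize(im[125:205,245:315],None,fx=7,fy=7,interpolation=cv2.INTER_CUBIC)
b=cv2.resize(im[145:235,400:465],None,fx=6,fy=6,interpolation=cv2.INTER_CUBIC)[:,:300+90]
o=np.zeros((560,800,3),np.uint8);o[:,:400]=a[:,:400];o[:540,410:800]=b[:540]
cv2.imwrite('pics/wr2.png',o)
```

```text
(no output)
```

View pics/wr2.png

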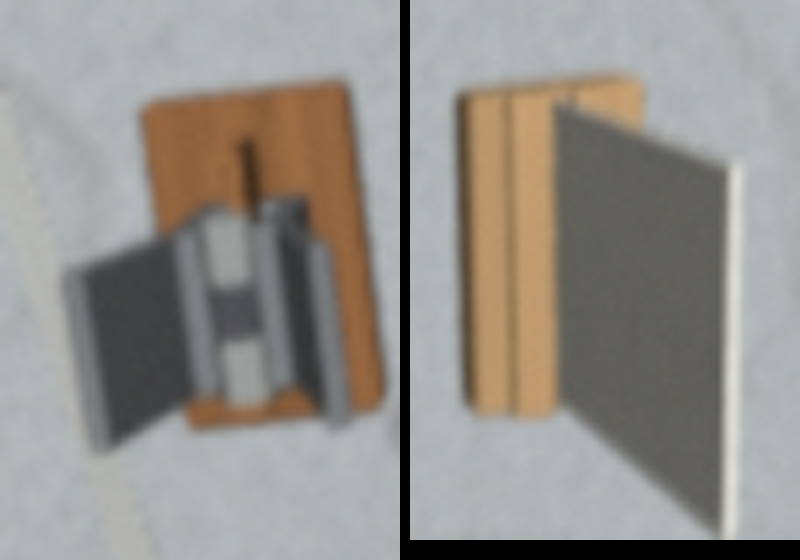

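Run:
```python
from h import *
L=lambda x,y:(245+(x+.5)/7-.5,125+(y+.5)/7-.5)
C=lambda x,y:(400+(x-409.5)/6-.5,145+(y+.5)/6-.5)
T=lambda x,y:(300+(x+.5)/5-.5,130+(y+.5)/5-.5)
def show(n,cam,f,pts,z):
    P=np.array([back(cam,*f(*p),z)[:2] for p in pts]);print(n,P.round(4).tolist(),'mean',P.mean(0).round(4),'len',[round(float(np.linalg.norm(P[i]-P[i-1])),4) for i in range(len(P))], 'ang',np.degrees(np.arctan2(*(P[1]-P[0])[::-1])).round(1))
show('lever outer tops w','wrist',L,[(66,275),(97,452),(347,422),(324,243)],.1285)
show('pin mid w','wrist',L,[(232,312)],.078)
show('block w','wrist',L,[(143,106),(190,430),(384,408),(348,82)],.02)
show('cardtop w','wrist',C,[(735,163),(727,535)],.13)
show('cardfoot w','wrist',C,[(462,92),(470,413)],.018)
show('lever outer tops t','top',T,[(430,480),(497,475),(505,563),(434,570)],.1285)
show('block t','top',T,[(362,492),(370,575),(508,565),(505,483)],.02)
show('pin t','top',T,[(459,525)],.078)
show('cardtop t','top',T,[(462,69),(625,53)],.13)
show('cardfoot t','top',T,[(432,153),(596,137)],.01)
```

```text
lever outer tops w [[0.3619, -0.2079], [0.3662, -0.242], [0.4144, -0.2359], [0.4106, -0.2017]] mean [ 0.3883 -0.2219] len [0.0491, 0.0344, 0.0486, 0.0345] ang -82.9Traceback (most recent call last):
  File "<stdin>", line 8, in <module>
  File "<stdin>", line 6, in show
IndexError: index 1 is out of bounds for axis 0 with size 1
```

Run:
```python
from h import *
L=lambda x,y:(245+(x+.5)/7-.5,125+(y+.5)/7-.5)
C=lambda x,y:(400+(x-409.5)/6-.5,145+(y+.5)/6-.5)
T=lambda x,y:(300+(x+.5)/5-.5,130+(y+.5)/5-.5)
def show(n,cam,f,pts,z):
    P=np.array([back(cam,*f(*p),z)[:2] for p in pts]);print(n,P.round(4).tolist(),'mean',P.mean(0).round(4),'len',[round(float(np.linalg.norm(P[i]-P[i-1])),4) for i in range(len(P))], 'ang',np.degrees(np.arctan2(*(P[-1]-P[0])[::-1])).round(1))
show('pin mid w','wrist',L,[(232,312)],.078)
show('block w','wrist',L,[(143,106),(190,430),(384,408),(348,82)],.02)
show('cardtop w','wrist',C,[(735,163),(727,535)],.13)
show('cardfoot w','wrist',C,[(462,92),(470,413)],.018)
show('lever outer tops t','top',T,[(430,480),(497,475),(505,563),(434,570)],.1285)
show('block t','top',T,[(362,492),(370,575),(508,565),(505,483)],.02)
show('pin t','top',T,[(459,525)],.078)
show('cardtop t','top',T,[(462,69),(625,53)],.13)
show('cardfoot t','top',T,[(432,153),(596,137)],.01)
```

```text
pin mid w [[0.3867, -0.223]] mean [ 0.3867 -0.223 ] len [0.0] ang 0.0
block w [[0.36, -0.1838], [0.3683, -0.2616], [0.4159, -0.2559], [0.4082, -0.1781]] mean [ 0.3881 -0.2198] len [0.0486, 0.0783, 0.0479, 0.0782] ang 6.8
cardtop w [[0.6259, -0.2169], [0.6353, -0.3046]] mean [ 0.6306 -0.2608] len [0.0881, 0.0881] ang -83.8
cardfoot w [[0.5992, -0.2162], [0.6099, -0.3105]] mean [ 0.6045 -0.2633] len [0.0949, 0.0949] ang -83.5
lever outer tops t [[0.41, -0.2016], [0.4131, -0.2361], [0.368, -0.2399], [0.364, -0.2036]] mean [ 0.3888 -0.2203] len [0.0461, 0.0346, 0.0452, 0.0366] ang -177.6
block t [[0.407, -0.1779], [0.3606, -0.1824], [0.3672, -0.2597], [0.4131, -0.2583]] mean [ 0.387  -0.2196] len [0.0806, 0.0466, 0.0776, 0.0459] ang -85.6
pin t [[0.3881, -0.2239]] mean [ 0.3881 -0.2239] len [0.0] ang 0.0
cardtop t [[0.6254, -0.2186], [0.6348, -0.3039]] mean [ 0.6301 -0.2612] len [0.0858, 0.0858] ang -83.7
cardfoot t [[0.6029, -0.219], [0.6133, -0.3133]] mean [ 0.6081 -0.2661] len [0.0949, 0.0949] ang -83.7
```

Both cameras agree within 2 mm. The clip is at (0.388,-0.221), opening along +6.7°. The target card's top is at (0.630,-0.261), with its normal at +6.3°. Next I'll line up over the clip.

Request:
play_rows:
  commands:
    - {"travel":[-0.027,0.001,-0.03],"rotation":[0,0,3.5]}
    - {"travel":[-0.0265,0.001,-0.03],"rotation":[0,0,3.4]}
    - {"travel":[0,0,-0.04],"rotation":[0,0,0]}
    - {"travel":[0,0,-0.04],"rotation":[0,0,0]}
    - {"travel":[0,0,-0.04],"rotation":[0,0,0]}
    - {"travel":[0,0,-0.04],"rotation":[0,0,0]}
    - {"travel":[0,0,-0.03],"rotation":[0,0,0]}
    - {"travel":[0,0,0],"rotation":[0,0,0]}

```text
time_s: 3.75
tool_pos: [0.3879, -0.2165, 0.1507]
tool_rot: [[-0.124, 0.992, -0.005], [0.992, 0.124, 0.002], [0.003, -0.005, -1.0]]
ft_force: [-0.7, -0.5, 0.4]
opening: 0.0855
gripper_force: 0.0
```

Run:
```python
from h import *
import cv2
s=r.read_state();print(s['time_s'],s['tool_pos'],np.round(s['tool_rot'],3).tolist(),s['joint_pos'].round(2))
a=r.snapshot('wrist')[:,:,::-1];b=r.snapshot('side')[:,:,::-1]
p=proj('wrist',[.388,-.221,.108]);print(p,proj('side',[.388,-.221,.108]))
o=np.zeros((400,800,3),np.uint8);o[:,:400]=a[:,120:520];o[:,400:]=cv2.resize(b[140:240,320:420],None,fx=4,fy=4,interpolation=cv2.INTER_CUBIC)
cv2.imwrite('pics/ap.png',o)
```

```text
3.75 [ 0.38788823 -0.2164659   0.15066808] [[-0.124, 0.992, -0.005], [0.992, 0.124, 0.002], [0.003, -0.005, -1.0]] [ 0.07  0.48  0.44  2.34 -0.51  0.41  1.06]
[313.2376084  243.60432817] [368.68495636 185.61135336]
```

View pics/ap.png

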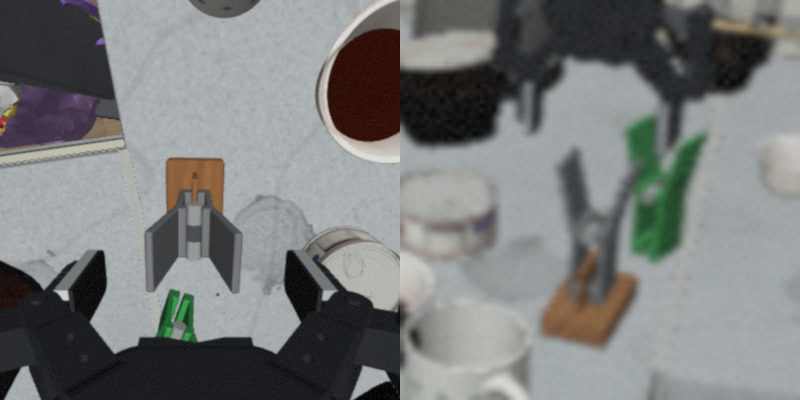

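The clip is centred between the fingers: lever tops at 146–241, fingers at 105–285 in the left panel. I'll descend to mid-lever, then squeeze.

Request:
play_rows:
  commands:
    - {"travel":[0,-0.002,-0.015],"rotation":[0,0,0]}
    - {"travel":[0,-0.002,-0.015],"rotation":[0,0,0]}
    - {"travel":[0,0,-0.01],"rotation":[0,0,0]}
    - {"travel":[0,0,0],"rotation":[0,0,0]}
    - {"travel":[0,0,0],"rotation":[0,0,0]}

```text
time_s: 4.35
tool_pos: [0.3893, -0.2219, 0.1141]
tool_rot: [[-0.123, 0.992, 0.001], [0.992, 0.123, -0.0], [-0.0, 0.001, -1.0]]
ft_force: [-0.6, 0.5, -0.3]
opening: 0.0852
gripper_force: 0.0
```

Request:
play_rows:
  commands:
    - {"travel":[0,0,0],"rotation":[0,0,0]}
    - {"travel":[0,0,0],"rotation":[0,0,0]}
    - {"travel":[0,0,0],"rotation":[0,0,0]}
    - {"travel":[0,0,0],"rotation":[0,0,0]}
    - {"travel":[0,0,0],"rotation":[0,0,0]}
    - {"travel":[0,0,0],"rotation":[0,0,0]}
    - {"travel":[0,0,0],"rotation":[0,0,0]}
    - {"travel":[0,0,0],"rotation":[0,0,0]}
  hand: 1
  newtons: 28

```text
time_s: 5.15
tool_pos: [0.3872, -0.2224, 0.1147]
tool_rot: [[-0.12, 0.993, -0.0], [0.993, 0.12, 0.0], [0.0, -0.0, -1.0]]
ft_force: [-8.6, -0.8, 33.3]
opening: 0.0309
gripper_force: 25.9
```

Request:
play_rows:
  commands:
    - {"travel":[0,0,0.003],"rotation":[0,0,0]}
    - {"travel":[0,0,0.005],"rotation":[0,0,0]}
    - {"travel":[0,0,0.01],"rotation":[0,0,0]}
    - {"travel":[0,0,0.02],"rotation":[0,0,0]}
    - {"travel":[0,0,0.03],"rotation":[0,0,0]}
    - {"travel":[0,0,0.03],"rotation":[0,0,0]}
    - {"travel":[0,0,0.03],"rotation":[0,0,0]}
    - {"travel":[0,0,0],"rotation":[0,0,0]}

```text
time_s: 5.95
tool_pos: [0.3901, -0.2227, 0.2446]
tool_rot: [[-0.123, 0.992, 0.005], [0.992, 0.123, -0.001], [-0.002, 0.005, -1.0]]
ft_force: [0.1, -0.3, -1.2]
opening: 0.0274
gripper_force: 29.7
```

Run:
```python
from h import *
import cv2
s=r.read_state();print(s['time_s'],s['tool_pos'],s['ft_force'].round(1),s['opening'],s['gripper_force'])
a=r.snapshot('wrist')[:,:,::-1];b=r.snapshot('side')[:,:,::-1]
t=s['tool_pos'];print(proj('wrist',t+[0,0,-.039]),proj('side',t+[0,0,-.039]))
o=np.zeros((500,800,3),np.uint8);o[:,:400]=cv2.resize(a[160:360,240:400],(400,500),interpolation=cv2.INTER_CUBIC);o[:,400:]=cv2.resize(b[110:235,320:420],(400,500),interpolation=cv2.INTER_CUBIC)
cv2.imwrite('pics/lift.png',o)
```

```text
5.95 [ 0.39014676 -0.22265578  0.24455318] [ 0.1 -0.3 -1.2] 0.027386897486037662 29.675035178661346
[316.74366007 246.83972702] [370.27049647 152.55994836]
```

View pics/lift.png

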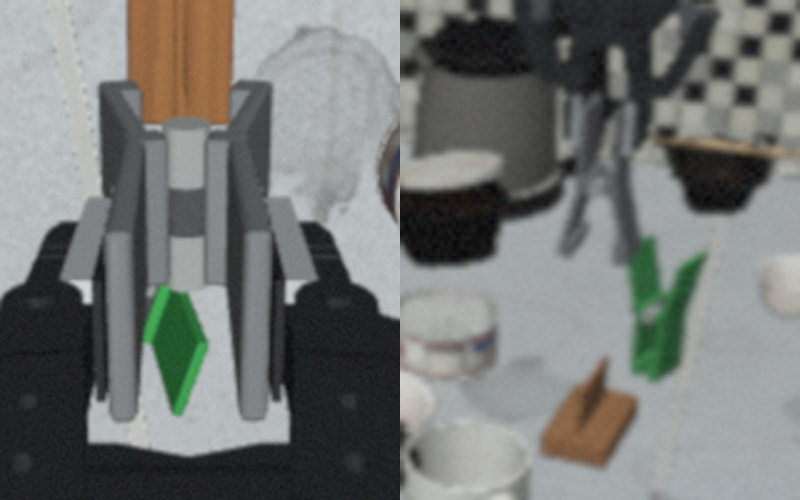

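The clip is fully open (27 mm between the pads) and symmetric, and clear of the block, with the hinge near 39 mm below the TCP. I'll carry it over the card.

Request:
play_rows:
  commands:
    - {"travel":[0,0,0.015],"rotation":[0,0,0]}
    - {"travel":[0,0,0.015],"rotation":[0,0,0]}
    - {"travel":[0.03,-0.005,0],"rotation":[0,0,0]}
    - {"travel":[0.03,-0.005,0],"rotation":[0,0,0]}
    - {"travel":[0.03,-0.005,0],"rotation":[0,0,-0.4]}
    - {"travel":[0.03,-0.005,0],"rotation":[0,0,-0.3]}
    - {"travel":[0.03,-0.005,0],"rotation":[0,0,0]}
    - {"travel":[0.03,-0.005,0],"rotation":[0,0,0]}

```text
time_s: 6.85
tool_pos: [0.5696, -0.2517, 0.2694]
tool_rot: [[-0.11, 0.994, -0.003], [0.994, 0.11, 0.001], [0.001, -0.003, -1.0]]
ft_force: [-0.1, -0.3, 0.1]
opening: 0.0271
gripper_force: 29.7
```

Request:
play_rows:
  commands:
    - {"travel":[0.03,-0.005,0],"rotation":[0,0,0]}
    - {"travel":[0.02,-0.003,0],"rotation":[0,0,0]}
    - {"travel":[0.01,0,0],"rotation":[0,0,0]}
    - {"travel":[0,0,0],"rotation":[0,0,0]}
    - {"travel":[0,0,0],"rotation":[0,0,0]}
    - {"travel":[0,0,0],"rotation":[0,0,0]}

```text
time_s: 7.45
tool_pos: [0.6276, -0.2601, 0.2712]
tool_rot: [[-0.109, 0.994, -0.001], [0.994, 0.109, 0.0], [0.0, -0.001, -1.0]]
ft_force: [-0.6, -0.8, 0.3]
opening: 0.0273
gripper_force: 29.7
```

Run:
```python
from h import *
import cv2
s=r.read_state();print(s['time_s'],s['tool_pos'],s['tool_rot'].round(3).tolist(),s['ft_force'].round(1),s['opening'],s['gripper_force'])
a=r.snapshot('wrist')[:,:,::-1];b=r.snapshot('top')[:,:,::-1]
t=s['tool_pos']
print('hinge',proj('wrist',t+[0,0,-.039]),'card ends',proj('wrist',[.6256,-.2175,.13]),proj('wrist',[.635,-.304,.13]))
cv2.imwrite('pics/over.png',cv2.resize(a[120:360,180:460],(700,600),interpolation=cv2.INTER_CUBIC))
```

```text
7.45 [ 0.62764355 -0.26006494  0.27118423] [[-0.109, 0.994, -0.001], [0.994, 0.109, 0.0], [0.0, -0.001, -1.0]] [-0.6 -0.8  0.3] 0.02729604543135183 29.676968157291412
hinge [314.7963585  242.72338454] card ends [317.92342602 149.81844449] [317.51904672 243.32209627]
```

View pics/over.png

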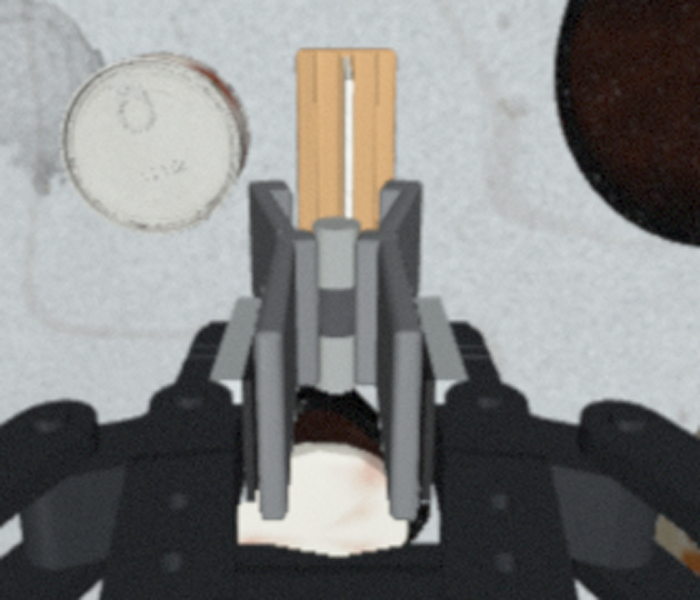

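The white card edge (x≈349) lies between the open jaws (250–422, mid 336), about 4 mm to the right of centre. I'll shift +4 mm in x and lower.

Request:
play_rows:
  commands:
    - {"travel":[0.004,-0.001,0],"rotation":[0,0,0]}
    - {"travel":[0,0,-0.01],"rotation":[0,0,0]}
    - {"travel":[0,0,-0.012],"rotation":[0,0,0]}
    - {"travel":[0,0,-0.012],"rotation":[0,0,0]}
    - {"travel":[0,0,0],"rotation":[0,0,0]}
    - {"travel":[0,0,0],"rotation":[0,0,0]}

```text
time_s: 8.15
tool_pos: [0.6326, -0.261, 0.2366]
tool_rot: [[-0.11, 0.994, -0.001], [0.994, 0.11, 0.0], [0.0, -0.001, -1.0]]
ft_force: [0.2, -0.7, -0.3]
opening: 0.0275
gripper_force: 29.7
```

Request:
play_rows:
  commands:
    - {"travel":[0,0,-0.008],"rotation":[0,0,0]}
    - {"travel":[0,0,-0.008],"rotation":[0,0,0]}
    - {"travel":[0,0,-0.008],"rotation":[0,0,0]}
    - {"travel":[0,0,-0.008],"rotation":[0,0,0]}
    - {"travel":[0,0,-0.007],"rotation":[0,0,0]}
    - {"travel":[0,0,-0.004],"rotation":[0,0,0]}
    - {"travel":[0,0,0],"rotation":[0,0,0]}
    - {"travel":[0,0,0],"rotation":[0,0,0]}

```text
time_s: 8.95
tool_pos: [0.633, -0.2611, 0.1944]
tool_rot: [[-0.11, 0.994, 0.0], [0.994, 0.11, -0.0], [-0.0, 0.0, -1.0]]
ft_force: [0.6, -0.2, -1.3]
opening: 0.0267
gripper_force: 29.7
```

Run:
```python
from h import *
import cv2
s=r.read_state();print(s['time_s'],s['tool_pos'],s['tool_rot'].round(3).tolist(),s['ft_force'].round(1),s['opening'],s['gripper_force'])
a=r.snapshot('wrist')[:,:,::-1];b=r.snapshot('side')[:,:,::-1]
t=s['tool_pos']
print('hinge',proj('wrist',t+[0,0,-.039]),'card ends',proj('wrist',[.6256,-.2175,.13]),proj('side',[.63,-.261,.13]))
o=np.zeros((500,800,3),np.uint8);o[:,:450]=cv2.resize(a[140:340,225:405],(450,500),interpolation=cv2.INTER_CUBIC)
x,y=proj('side',[.63,-.261,.13]).astype(int);o[:,450:]=cv2.resize(b[y-50:y+50,x-35:x+35],(350,500),interpolation=cv2.INTER_CUBIC)
cv2.imwrite('pics/down.png',o)
```

```text
8.95 [ 0.6329708  -0.26110756  0.19436755] [[-0.11, 0.994, 0.0], [0.994, 0.11, -0.0], [-0.0, 0.0, -1.0]] [ 0.6 -0.2 -1.3] 0.026735978249599723 29.682605266571045
hinge [315.35005232 242.72076273] card ends [311.20747526 159.51202007] [303.4740505  156.48876831]
```

View pics/down.png

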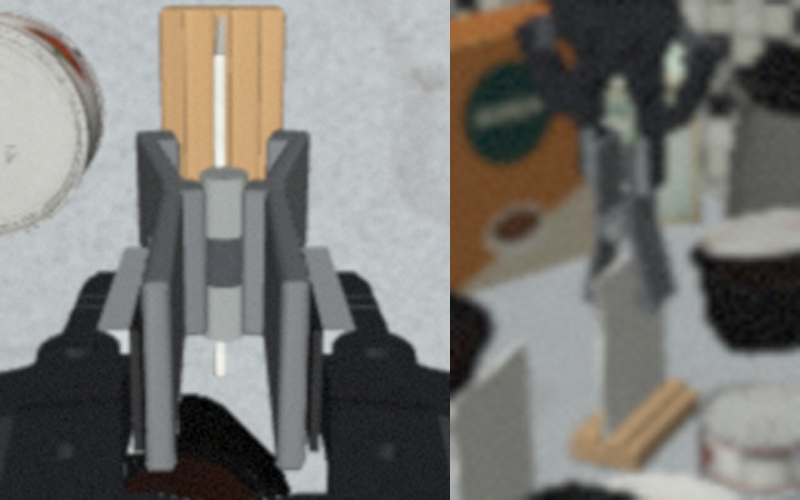

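The jaws straddle the card: its white edge is at x≈220 against the pin at 224, about 1 mm off centre. In the side view the tips hang roughly 25 mm below the top edge. Grip is steady at 29.7 N and nothing is touching, so I'm handing it in.

```bash
python3 -c "
from workcell import r
print(r.read_state()['joint_velocities'].round(4)); print(r.finish_job())"
```

```text
[-0.0009 -0.0015  0.0002  0.0007 -0.001  -0.0004  0.0007]
the job is handed in; nothing more can be done
None
```

I've handed the job in (no verdict was returned): the clip is held fully open over the card with the tin, one jaw on each side of its top edge. The jaws are centred to about 1 mm and reach about 25 mm below that edge, and I saw no sign of contact or of anything else being moved.

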